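# Check a food processor's interlock switch

## Robot

A 6-joint arm with a two-finger parallel gripper is mounted at the origin on the work surface; the furniture and walls round the work are solid. World frame = base frame: x ahead of the robot, y to its left, z up, the work surface at z = 0. Lengths are in m, angles in rad, forces in N, time in s.
With the tool pointing down it reaches from about 0.375 to 0.9 m from the base axis. Payload 3.1 kg.
Tool frame: the origin (TCP) lies midway between the tips of the shut fingers; the grasp point (between the pads) lies 19 mm behind it (manip.grip_depth is the distance from the TCP to the grasp point, in m); z points along the fingers, y is the line along which they close (so a half turn about z gives the same grasp; the last joint's range is limited). The gripper opens to 85 mm and grips with 20 to 120 N. Pads are 22 mm wide; open, the fingers measure 114 mm over their backs; the gripper's body (76 mm by 85 mm) begins 54 mm behind the grasp point. The pads swing forward as they close: fully open they stand 13 mm farther back than shut.
Start: joints at [-1.504, 0.527, 1.433, -0, 1.181, -0.178], TCP at [0.152, -0.606, 0.231] pointing down, gripper open.
Joint ranges: [-3.08, 3.08], [-0.75, 2.2], [0.22, 2.44], [-1.43, 4.57], [0, 2.65], [-2.85, 2.85]. Speed limits (rad/s): [2.79, 2.79, 3.14, 3.14, 3.14, 3.14].

## Interface

Orientations are given as a unit quaternion [x, y, z, w].
In Python, from station import telemetry, snapshot, manip gives the robot as it stands. The module is installed in compiled form; this text tells all that it offers.
- The arm moves only by the shell command python3 -m crank 'ROWS' [OPENING] [FORCE]. ROWS is text: rows parted by semicolons, each of 6 numbers parted by spaces: the shift along the tool's x, y, z as a fraction of full scale, then the turn, a rotation vector about the tool's x, y, z as a fraction of full scale. A call has exactly 5 rows; each row shifts and turns the commanded pose from where the row before left it, along the tool's axes as they then stand; what a row does not reach is not made up. Full scale, the value 1, is 4 cm for a shift and 90 degrees for a turn. A row lasts 1/10 s, in which the tool goes at most 50 mm and 8.59 degrees, less where a joint would pass 70% of its speed; a pose out of reach is approached as far as the arm can. A call with a number of a shift or a turn outside -1 to 1 is refused whole. A call with a gripper value outside its range is refused whole. OPENING is the opening, from -1 (shut) to 1 (fully open), set as the call begins (- or left out, the last holds). The fingers move at their own pace and stop on an object; FORCE is the grip in N (left out, the last holds). Time passes only in rows, so rows that do not move let the fingers close, or fill a call up. It gives the time, the measured TCP pose, the force, the opening and the grip force at its end, in the units of the state.
- telemetry.sense(): the state, without advancing time (a new reading comes with each control period).
- snapshot(name): name is "side" or "top" or "wrist"; returns a dict with "image" (384x512x3 uint8, red, green, blue), "depth" (384x512 float32, m along the optical axis (not along the pixel's ray), 0 where there is no reading), "camera_matrix" (3x3 intrinsics, pixels), "k1" (the pictures are not rectified: a ray, as slopes to the right and down, at radius r is drawn at 1 + k1 r^2 times it, then the intrinsics apply), "rvec" (rotation vector, rad) and "tvec" (3), from world to camera coordinates, as OpenCV has them. Camera axes: x right, y down, z forward; pixel columns grow to the right and rows downward; lengths in m; the calibration is good to about 2 mm. A picture is of the moment at which its call begins.
- manip.sign_off(): hands the job in; it is judged then, once.
The state is a dict: "t": time; "q": joint angles; "qd": joint speeds; "tau": joint torques, N m; "tcp_pos": TCP position; "tool_rot": TCP orientation; "force": force on the tool from outside, world axes, zero at the start; "ft_torque": the same for the moment, N m; "finger_gap": opening from 0.0 (shut) to 1.0 (fully open); "gripper_force": force on a finger pad.
Only numpy, scipy, OpenCV 4.12 (cv2) and the standard library are available. Lean on these libraries where they do the work, as an engineer would, in place of code of your own. Each camera call takes 0.05 s, during which the arm holds its last target. There are 200 camera calls.

## Task

The bowl is off the food processor: check the safety switch under the orange guard. Push the orange guard fully open by its tab, press the orange roller lever down with the fingertips just until it clicks (pointer in the green) and keep it there for a good second without ever pressing it too far (into the red), then let it spring up and slide the orange guard fully shut again. Leave the grey switch and its guard and the other things on the worktop alone.

Things in the scene. Friction and masses are not known exactly. Their poses are not given: they have to be found in the camera images.
- motor_base: Motor base of a food processor, bowl off: white box 220 x 250 x 70 mm (x, y, z), fixed. Origin: centre of its underside. On its grey deck (70 mm up) stand two switch units side by side, at its x = -65 and +65 mm; which is nearer the robot varies. Between them a steel drive coupling, 44 mm across, 18 high; a black knob on the front (-x) face.
- orange_unit: Orange switch unit (the one to test), fixed: plate 54 mm (x) by 204 mm (y, from -86 to +118), 4 thick, with a switch, its roller lever, a sliding orange guard over it and a white pointer dial (36 mm across, centre at y = -64, top z = 8 mm). Origin: on the deck, below the centre of the shut guard; z up, +y = the way the guard opens; same yaw as the motor base.
- orange_tab (a point): Top centre of the upright tab on the orange guard, moves with it; 85 mm above the unit's origin. Tab: 30 mm (unit x) by 10 mm (y), standing 24 mm above the centre of the guard's flat roof (52 x 72 mm in x, y; top face 61 mm above the unit's origin). Push it with closed fingers or pinch it.
- orange_guard (a joint): Slide of the orange guard along the unit's +y, m: 0 shut (over the roller), 0.078 fully open against its stop. About 1.5 N of friction; stays where it is left.
- orange_roller (a point): Centre of the orange roller, 14 mm across, 16 wide (unit x): top 7 mm above this point. At rest at y = -19, z = 43 mm of the unit, under the shut guard; with the guard fully open it is free from above, the guard's edge 61 mm away (+y). Sits on the end of a 50 mm steel lever pivoted at y = +28, z = 26 mm, rising 0.35 rad from pivot to roller.
- orange_lever (a joint): Angle of the orange lever, rad: 0 at rest (roller up), grows as the roller is pressed, stop 0.50. Clicks at 0.20 (roller 9.7 mm below rest, about 4.0 N); overtravelled from 0.32 (15.6 mm, about 5.9 N). Spring: 1.0 N to start, then 15 N per rad; springs back. The dial's black pointer turns 4 times as far, counter-clockwise from +y, into a green arc (clicked), then red (overtravel).
- grey_unit: Grey switch unit (leave alone), fixed: plate 54 mm (x) by 204 mm (y, from -86 to +118), 4 thick, with a switch, its roller lever, a sliding grey guard over it and a white pointer dial (36 mm across, centre at y = -64, top z = 8 mm). Origin: on the deck, below the centre of the shut guard; z up, +y = the way the guard opens; same yaw as the motor base.
- grey_tab (a point): Top centre of the upright tab on the grey guard, moves with it; 85 mm above the unit's origin. Tab: 30 mm (unit x) by 10 mm (y), standing 24 mm above the centre of the guard's flat roof (52 x 72 mm in x, y; top face 61 mm above the unit's origin). Push it with closed fingers or pinch it.
- grey_guard (a joint): Slide of the grey guard along the unit's +y, m: 0 shut (over the roller), 0.078 fully open against its stop. About 1.5 N of friction; stays where it is left.
- grey_roller (a point): Centre of the grey roller, 14 mm across, 16 wide (unit x): top 7 mm above this point. At rest at y = -19, z = 43 mm of the unit, under the shut guard; with the guard fully open it is free from above, the guard's edge 61 mm away (+y). Sits on the end of a 50 mm steel lever pivoted at y = +28, z = 26 mm, rising 0.35 rad from pivot to roller.
- grey_lever (a joint): Angle of the grey lever, rad: 0 at rest (roller up), grows as the roller is pressed, stop 0.50. Clicks at 0.20 (roller 9.7 mm below rest, about 4.0 N); overtravelled from 0.32 (15.6 mm, about 5.9 N). Spring: 1.0 N to start, then 15 N per rad; springs back. The dial's black pointer turns 4 times as far, counter-clockwise from +y, into a green arc (clicked), then red (overtravel).
- mug: Bystander: tall white mug, 120x92x118 mm. Loose, leave alone. Origin: centre of its underside.
- bowl: Bystander: white bowl, 129 mm across, 59 high. Loose, leave alone. Origin: centre of its underside.
- honey_jar: Bystander: square clear jar with a yellow lid, 64x63x90 mm. Loose, leave alone. Origin: centre of its underside.
- tin: Bystander: small food tin with a paper label, 75 mm across, 58 high. Loose, leave alone. Origin: centre of its underside.
- spice: Bystander: round spice jar with a green cap, 46 mm across, 106 high. Loose, leave alone. Origin: centre of its underside.
- washing_up: Bystander: green squeeze bottle, 48x60x200 mm. Loose, leave alone. Origin: centre of its underside.

How it is judged:
On the way, in this order (a step that is already met when the one before it is completed fails the run):
1. the orange guard is pushed fully open (at least 65 of 78 mm) (value of joint orange_guard above 0.065 m), for 0.2 s.
2. with the guard open, the fingertips keep the orange lever pressed past its click (0.20 rad) and short of overtravel (0.32 rad) for 0.8 s (value of joint orange_guard above 0.06 m and value of joint orange_lever between 0.2 and 0.32 rad and contact force between the fingers and orange_unit above 0.5 N), for 0.8 s.
3. the lever is let up again (below 0.04 rad) (value of joint orange_lever below 0.04 rad), for 0.1 s.
At the end, for the whole second after the job is handed in: The orange guard is shut (within 8 mm of its stop), the orange lever is back up (below 0.04 rad), and the grey guard is still shut (within 14 mm of its stop) and its lever up (below 0.06 rad) (value of joint orange_guard below 0.008 m and value of joint orange_lever below 0.04 rad and value of joint grey_guard below 0.014 m and value of joint grey_lever below 0.06 rad); the robot touches nothing.
It fails at once if the orange lever is overtravelled (0.32 rad or more) (value of joint orange_lever above 0.32 rad).
It fails at once if the grey guard is pushed open (beyond 14 mm) or the grey lever pressed (beyond 0.06 rad) (value of joint grey_guard above 0.014 m or value of joint grey_lever above 0.06 rad).
It fails at once if a bystander (mug, bowl, jars, tin, green bottle) is moved by more than 40 mm or tipped over (distance of any of mug, bowl, honey_jar, tin, spice, washing_up from where it was at the start of the episode above 0.04 m or angle between any of mug, bowl, honey_jar, tin, spice, washing_up's own z axis and vertical above 0.5 rad).
It also fails if it takes over 56 s, if anything falls off the work surface, if the arm or the gripper's body presses on something with over 40 N, if the wrist force passes 120 N, or if a joint passes its speed limit or range.

## Working session

There is one attempt and no reset: what is moved stays moved. The work goes in short steps, Python scripts to look and compute and a shell command to move; the robot and the scene stay as the last step left them, time stands still between calls to the robot, and variables do not carry over. Pictures are saved under pics/ and viewed, at most 10 in all, crops included, and the job is handed in when it is done.

```bash
mkdir -p pics
cat > h.py <<'E'
import numpy as np, cv2
from station import telemetry, snapshot, manip
from scipy.spatial.transform import Rotation as R
def save(n,name):
    s=snapshot(n); cv2.imwrite(f'pics/{name}.png',s['image'][:,:,::-1]); np.savez(f'pics/{name}.npz',**s); return s
def rays(s,uv):
    K=s['camera_matrix']; uv=np.atleast_2d(uv).astype(float)
    d=cv2.undistortPoints(uv.reshape(-1,1,2),K,np.array([float(s['k1']),0,0,0,0.])).reshape(-1,2) 
    return np.c_[d,np.ones(len(d))]
def world(s,c):
    M=cv2.Rodrigues(np.array(s['rvec'],float))[0]; return (c-np.array(s['tvec']).ravel())@M
def onplane(s,uv,z):
    o=world(s,np.zeros((1,3)))[0]; p=world(s,rays(s,uv))-o
    return o+p*((z-o[2])/p[:,2])[:,None]
def cloud(s,mask):
    v,u=np.nonzero(mask&(s['depth']>0)); return world(s,rays(s,np.c_[u,v])*s['depth'][v,u][:,None])
def orange(s):
    h=cv2.cvtColor(s['image'],cv2.COLOR_RGB2HSV); return (h[...,0]>5)&(h[...,0]<18)&(h[...,1]>150)&(h[...,2]>90)
E
python3 - <<'E'
from h import *
for n in ('top','side'):
    s=save(n,n+'0'); m=orange(s)
    k,l,st,c=cv2.connectedComponentsWithStats(m.astype(np.uint8))
    for i in range(1,k):
        if st[i,4]>30:
            P=cloud(s,l==i); print(n,st[i],c[i].round(),P.min(0).round(3),P.max(0).round(3))
print(telemetry.sense())
a=np.hstack([cv2.imread('pics/top0.png'),cv2.imread('pics/side0.png')]); cv2.imwrite('pics/a.png',cv2.resize(a,(800,300)))
E
```

```text
top [231 147  22  16 305] [241. 155.] [ 0.59  -0.023  0.12 ] [0.642 0.047 0.162]
side [207 192  16  13 183] [215. 198.] [ 0.59  -0.021  0.127] [0.644 0.051 0.156]
{'t': 0.1, 'q': array([-1.50347809e+00,  5.28375991e-01,  1.43376936e+00, -2.52481053e-05,
        1.18142104e+00, -1.78505470e-01]), 'qd': array([ 0.00147904,  0.00020701, -0.00255828, -0.00017953, -0.00011992,
       -0.00104552]), 'tau': array([-4.22257117e-04, -4.43303382e+01, -1.78586590e+01, -1.56025526e-04,
        3.87125488e-03, -1.08630621e-05]), 'tcp_pos': array([ 0.15207127, -0.60554967,  0.2304313 ]), 'tool_rot': array([ 9.92454771e-01,  1.22607317e-01,  4.31789483e-05, -9.85991490e-04]), 'force': array([-0.11678184,  0.00483279,  0.44711398]), 'ft_torque': array([0.01582092, 0.00357104, 0.02579575]), 'gripper_force': 0.0, 'finger_gap': 1.000545776703007}
```

View pics/top0.png

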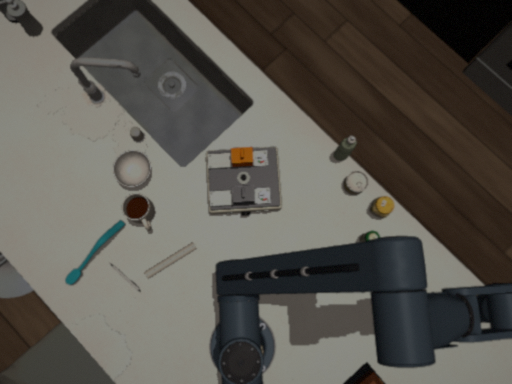

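View pics/side0.png

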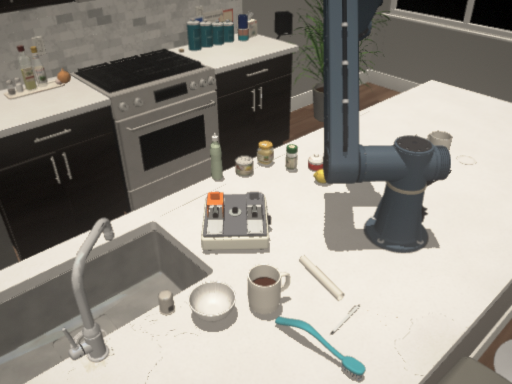

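The top view shows the motor base around (243,180), its knob on the side towards the robot. The orange guard is at (241,155), on the unit farther from the robot, with bystanders at (345,147), (356,182) and (382,206). In the side view the orange guard is at (215,198). I'll lift, then swing the wrist camera over the base.

```bash
python3 -m crank '0 0 -1 0 0 0;0 0 -1 0 0 0;0 0 -1 0 0 0;0.77 -0.63 -0.2 0 0 0;0.77 -0.63 0 0 0 0' -0.3 
python3 -m crank '0.77 -0.63 0 0 0 0;0.77 -0.63 0 0 0 0;0.77 -0.63 0 0 0 0;0.77 -0.63 0 0 0 0;0.77 -0.63 0 0 0 0'
python3 -m crank '0.77 -0.63 0 0 0 0;0.77 -0.63 0 0 0 0;0.77 -0.63 0 0 0 0;0.77 -0.63 0 0 0 0;0.77 -0.63 0 0 0 0'
```

```text
t: 0.6
tcp_pos: [0.1997, -0.5432, 0.3614]
tool_rot: [0.993, 0.121, 0.0, 0.002]
force: [0.4, -0.4, -0.8]
finger_gap: 0.349
gripper_force: 0.0
t: 1.1
tcp_pos: [0.3189, -0.3809, 0.3589]
tool_rot: [0.992, 0.122, -0.0, -0.0]
force: [1.2, -0.4, -0.4]
finger_gap: 0.353
gripper_force: 0.0
t: 1.6
tcp_pos: [0.4375, -0.2213, 0.359]
tool_rot: [0.992, 0.123, -0.0, -0.0]
force: [0.6, -0.5, 0.0]
finger_gap: 0.35
gripper_force: 0.0
```

```bash
python3 -m crank '0.77 -0.63 0 0 0 0.04;0.77 -0.63 0 0 0 0.04;0.77 -0.63 0 0 0 0.04;0.77 -0.63 0 0 0 0.04;0 0 0 0 0 0'
python3 -m crank '0 0 0 0 0 0;0 0 0 0 0 0;0 0 0 0 0 0;0 0 0 0 0 0;0 0 0 0 0 0'
python3 - <<'E'
from h import *
s=save('wrist','w1'); m=orange(s)
k,l,st,c=cv2.connectedComponentsWithStats(m.astype(np.uint8))
print(world(s,np.zeros((1,3))))
for i in range(1,k):
    if st[i,4]>50:
        P=cloud(s,l==i); print(st[i],c[i].round(),P.min(0).round(4),P.max(0).round(4))
E
```

```text
t: 2.1
tcp_pos: [0.5457, -0.1017, 0.3587]
tool_rot: [1.0, -0.001, 0.0, -0.001]
force: [0.0, 0.6, -0.3]
finger_gap: 0.353
gripper_force: 0.0
t: 2.6
tcp_pos: [0.5429, -0.1057, 0.3595]
tool_rot: [1.0, -0.003, 0.0, 0.0]
force: [-0.2, -0.6, -0.2]
finger_gap: 0.348
gripper_force: 0.0
[[ 0.61692342 -0.10563892  0.50234308]]
[ 127   82   67   49 2472] [159. 106.] [ 0.5884 -0.0254  0.0687] [0.6507 0.0489 0.1569]
```

View pics/w1.png

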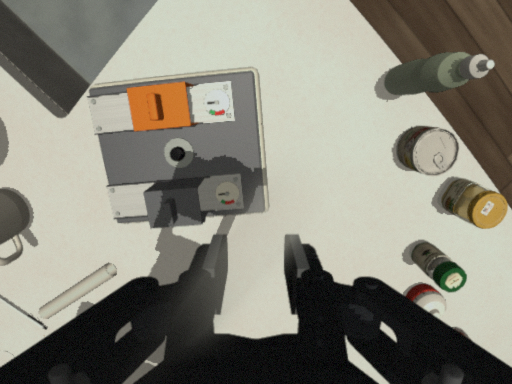

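The wrist view shows the orange guard at (159,106) with its tab at (155,106). Its dial is at (217,101), so the guard opens to the left (world +y). Next I measure the roof, tab and dial in this view and check against a second view.

```bash
cat >> h.py <<'E'
def guard(s):
    P=cloud(s,orange(s)); zr=np.median(P[:,2][(P[:,2]>.12)&(P[:,2]<.14)])
    roof=P[abs(P[:,2]-zr)<.004]; tab=P[P[:,2]>zr+.018]
    rr=cv2.minAreaRect((roof[:,:2]*1000).astype(np.float32)); tr=cv2.minAreaRect((tab[:,:2]*1000).astype(np.float32))
    print('roof',zr.round(4),rr,'tab',np.percentile(tab[:,2],80).round(4),tr)
E
python3 - <<'E'
from h import *
for n in ('w1','top0','side0'):
    s=dict(np.load(f'pics/{n}.npz')); print(n); guard(s)
s=dict(np.load('pics/w1.npz')); 
# base top rim + dials
for d in ((217,101),(227,194)): print('dial',onplane(s,d,.078))
h=cv2.cvtColor(s['image'],cv2.COLOR_RGB2HSV)
P=cloud(s,np.ones((384,512),bool)); P=P[(abs(P[:,2]-.07)<.006)&(P[:,0]>.4)&(P[:,0]<.72)&(abs(P[:,1])<.2)]
print('deck',np.median(P[:,2]),cv2.minAreaRect((P[:,:2]*1000).astype(np.float32)))
# left/right roof corners rays
m=orange(s).astype(np.uint8); c=max(cv2.findContours(m,0,2)[0],key=cv2.contourArea); b=cv2.boxPoints(cv2.minAreaRect(c)); print(b,onplane(s,b,.131))
cv2.imwrite('pics/c.png',cv2.resize(s['image'][60:230,80:280,::-1],None,fx=4,fy=3.5))
E
```

```text
w1
roof 0.1313 ((619.1538696289062, 11.771427154541016), (51.48942565917969, 71.78207397460938), 4.298164367675781) tab 0.1556 ((618.9862670898438, 11.952872276306152), (29.955812454223633, 10.353043556213379), 2.5888094902038574)
top0
roof 0.1312 ((615.1619262695312, 11.324146270751953), (50.20811462402344, 70.93620300292969), 4.2670416831970215) tab 0.1568 ((615.3519897460938, 11.310371398925781), (24.955110549926758, 9.752507209777832), 1.4690024852752686)
side0
roof 0.1308 ((617.4071655273438, 14.567024230957031), (50.97868347167969, 69.96630859375), 3.3802781105041504) tab 0.1546 ((616.8443603515625, 16.810989379882812), (29.574026107788086, 13.363494873046875), 15.25033187866211)
dial [[ 0.62562704 -0.05292182  0.078     ]]
dial [[ 0.49298946 -0.06252083  0.078     ]]
deck 0.07084906577094312 ((554.4766235351562, 6.665367126464844), (206.91650390625, 236.44862365722656), 4.515842914581299)
[[126.52876  87.5233 ]
 [188.57808  80.99179]
 [193.2411  125.29042]
 [131.19179 131.82193]] [[ 0.64224544  0.04898859  0.131     ]
 [ 0.64791823 -0.02662692  0.131     ]
 [ 0.59626083 -0.02928813  0.131     ]
 [ 0.58958287  0.04890346  0.131     ]]
```

The unit origin is about (0.618, 0.012, 0.070) with yaw +0.075 rad, and the tab top is at z ≈ 0.1555. Next I go above the tab.

```bash
python3 -m crank '0 0 0 0 0 -0.052;0.52 -0.7 0 0 0 0;0.52 -0.7 0 0 0 0;0.52 -0.7 0 0 0 0;0.52 -0.7 0 0 0 0'
python3 -m crank '0 0 1 0 0 0;0 0 1 0 0 0;0 0 1 0 0 0;0 0 0.9 0 0 0;0 0 0 0 0 0'
python3 -m crank '0 0 0 0 0 0;0 0 0 0 0 0;0 0 0 0 0 0;0 0 0 0 0 0;0 0 0 0 0 0'
python3 - <<'E'
from h import *
s=save('wrist','w2'); print(telemetry.sense()['tcp_pos'],R.from_quat(telemetry.sense()['tool_rot']).as_matrix()); guard(s)
E
```

```text
t: 3.15
tcp_pos: [0.6183, 0.0137, 0.3594]
tool_rot: [0.999, 0.038, 0.0, 0.0]
force: [0.2, -0.7, 0.2]
finger_gap: 0.351
gripper_force: 0.0
t: 3.65
tcp_pos: [0.6137, 0.0133, 0.198]
tool_rot: [0.999, 0.038, -0.006, -0.001]
force: [-0.5, 0.3, -0.4]
finger_gap: 0.351
gripper_force: 0.0
t: 4.15
tcp_pos: [0.6183, 0.013, 0.2046]
tool_rot: [0.999, 0.038, 0.001, 0.0]
force: [0.3, -0.3, -0.9]
finger_gap: 0.35
gripper_force: 0.0
[0.61807384 0.0129863  0.20424725] [[ 9.97102334e-01  7.60566474e-02  1.52363281e-03]
 [ 7.60570922e-02 -9.97103436e-01 -2.36041299e-04]
 [ 1.50126700e-03  3.51240412e-04 -9.99998811e-01]]
roof 0.1313 ((619.449462890625, 12.186450958251953), (51.84494400024414, 70.98220825195312), 4.481074810028076) tab 0.1556 ((619.6976318359375, 11.773512840270996), (29.219696044921875, 9.656804084777832), 4.261882781982422)
```

View pics/w2.png

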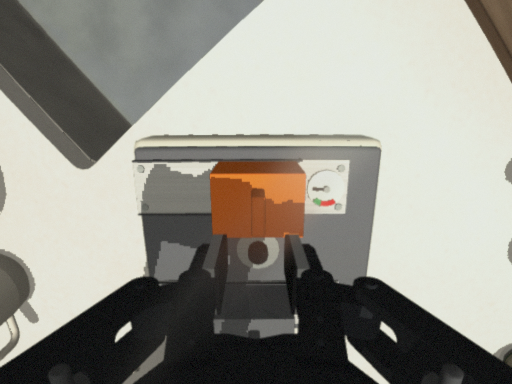

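The fingers, at columns ~215 and ~297, sit symmetrically about the tab at (258,210). I descend gently and pinch.

```bash
python3 -m crank '0 0 0.4 0 0 0;0 0 0.4 0 0 0;0 0 0.4 0 0 0;0 0 0.3 0 0 0;0 0 0.12 0 0 0'
python3 -m crank '0 0 0 0 0 0;0 0 0 0 0 0;0 0 0 0 0 0;0 0 0 0 0 0;0 0 0 0 0 0' -1 20
```

```text
t: 4.7
tcp_pos: [0.617, 0.0131, 0.1373]
tool_rot: [0.999, 0.038, -0.001, -0.0]
force: [0.7, -0.1, 1.4]
finger_gap: 0.347
gripper_force: 0.0
t: 5.2
tcp_pos: [0.6178, 0.0129, 0.1386]
tool_rot: [0.999, 0.038, 0.0, 0.0]
force: [0.4, -1.1, -4.0]
finger_gap: 0.11
gripper_force: 24.2
```

```bash
python3 -m crank '0 -0.2 0 0 0 0;0 -0.2 0 0 0 0;0 -0.2 0 0 0 0;0 -0.2 0 0 0 0;0 -0.2 0 0 0 0'
python3 -m crank '0 -0.2 0 0 0 0;0 -0.2 0 0 0 0;0 -0.2 0 0 0 0;0 -0.2 0 0 0 0;0 -0.1 0 0 0 0'
python3 -m crank '0 0 0 0 0 0;0 0 0 0 0 0;0 0 0 0 0 0;0 0 0 0 0 0;0 0 0 0 0 0'
```

```text
t: 5.7
tcp_pos: [0.6146, 0.0539, 0.1386]
tool_rot: [0.999, 0.038, -0.0, 0.0]
force: [0.3, -2.1, -3.6]
finger_gap: 0.113
gripper_force: 24.3
t: 6.2
tcp_pos: [0.6119, 0.089, 0.1386]
tool_rot: [0.999, 0.039, -0.0, 0.001]
force: [-0.6, -10.6, -3.0]
finger_gap: 0.105
gripper_force: 24.4
t: 6.7
tcp_pos: [0.6119, 0.0888, 0.1386]
tool_rot: [0.999, 0.038, -0.0, -0.0]
force: [-1.5, -2.1, -1.5]
finger_gap: 0.106
gripper_force: 24.6
```

The guard is at its stop. I release, lift, move over the roller and close the fingers.

```bash
python3 -m crank '0 0 0 0 0 0;0 0 0 0 0 0;0 0 0 0 0 0;0 0 -0.5 0 0 0;0 0 -0.5 0 0 0' -0.3
python3 -m crank '0 0 -0.5 0 0 0;0 0.6 0 0 0 0;0 0.6 0 0 0 0;0 0.6 0 0 0 0;0 0.6 0 0 0 0' -1
python3 -m crank '0 0 0 0 0 0;0 0 0 0 0 0;0 0 0 0 0 0;0 0 0 0 0 0;0 0 0 0 0 0'
python3 - <<'E'
from h import *
s=save('wrist','w3'); guard(s); print(telemetry.sense()['tcp_pos'])
m=orange(s); k,l,st,c=cv2.connectedComponentsWithStats(m.astype(np.uint8))
for i in range(1,k):
    if st[i,4]>20:
        P=cloud(s,l==i); print(st[i],np.median(P,0).round(4),P.min(0).round(4),P.max(0).round(4))
E
```

```text
t: 7.2
tcp_pos: [0.6117, 0.0891, 0.1784]
tool_rot: [0.999, 0.038, -0.001, -0.0]
force: [-0.2, -0.2, -0.4]
finger_gap: 0.346
gripper_force: 0.0
t: 7.7
tcp_pos: [0.6196, -0.0075, 0.1989]
tool_rot: [0.999, 0.038, 0.001, -0.0]
force: [-0.5, -0.2, -0.7]
finger_gap: -0.003
gripper_force: 0.0
t: 8.2
tcp_pos: [0.6192, -0.006, 0.1985]
tool_rot: [0.999, 0.039, -0.0, -0.0]
force: [0.1, -0.9, -0.2]
finger_gap: -0.001
gripper_force: 0.0
roof 0.1312 ((613.2791748046875, 89.05018615722656), (52.307212829589844, 71.37783813476562), 4.667331695556641) tab 0.1556 ((613.6238403320312, 88.8025894165039), (29.387542724609375, 9.87440013885498), 5.371432781219482)
[ 0.61922764 -0.00610233  0.19855348]
[  81  162  112   78 6694] [0.6216 0.0844 0.1312] [0.5858 0.0517 0.0739] [0.6419 0.1264 0.1571]
```

View pics/w3.png

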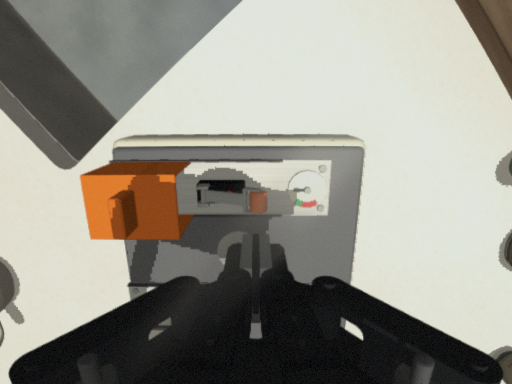

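The guard is fully open (travel ≈ 77 mm) and the roller is exposed at (258,201). The closed fingers line up at column 256, and the dial at (307,190) reads zero. I measure the roller before pressing.

Run:
```python
from h import *
s=dict(np.load('pics/w3.npz')); h=cv2.cvtColor(s['image'],cv2.COLOR_RGB2HSV)
m=np.zeros((384,512),bool); m[185:220,240:275]=True
m&=((h[...,0]<18)|(h[...,0]>172))&(h[...,1]>90)
v,u=np.nonzero(m); P=cloud(s,m); print(m.sum(),u.min(),u.max(),v.min(),v.max(),np.median(P,0),P.min(0),P.max(0),np.percentile(P[:,2],[50,90,97]))
print(onplane(s,[u.mean(),v.mean()],.117))
```

```text
338 250 266 191 212 [ 0.62218173 -0.00702954  0.11935289] [ 0.61298274 -0.01340333  0.110431  ] [ 6.29051239e-01 -4.40730115e-04  1.21242698e-01] [0.11935289 0.12061044 0.12095018]
[[ 0.62146176 -0.00707188  0.117     ]]
```

```bash
python3 -m crank '0.04 0 0.45 0 0 0;0 0 0.45 0 0 0;0 0 0.45 0 0 0;0 0 0.3 0 0 0;0 0 0.12 0 0 0'
python3 -m crank '0 0 0 0 0 0;0 0 0.03 0 0 0;0 0 0.03 0 0 0;0 0 0.03 0 0 0;0 0 0.03 0 0 0'
python3 -m crank '0 0 0.03 0 0 0;0 0 0.03 0 0 0;0 0 0.03 0 0 0;0 0 0.03 0 0 0;0 0 0.03 0 0 0'
```

```text
t: 8.75
tcp_pos: [0.6201, -0.0064, 0.1263]
tool_rot: [0.999, 0.038, -0.001, -0.0]
force: [0.5, -0.9, -0.0]
finger_gap: -0.001
gripper_force: 0.0
t: 9.25
tcp_pos: [0.6211, -0.0069, 0.1233]
tool_rot: [0.999, 0.038, 0.0, 0.0]
force: [0.3, -0.2, 1.1]
finger_gap: 0.003
gripper_force: 0.0
t: 9.75
tcp_pos: [0.6213, -0.0073, 0.1172]
tool_rot: [0.999, 0.038, 0.0, 0.0]
force: [-0.5, -1.7, 2.7]
finger_gap: 0.0
gripper_force: 1.4
```

```bash
python3 -m crank '0 0 0.04 0 0 0;0 0 0.04 0 0 0;0 0 0.04 0 0 0;0 0 0.04 0 0 0;0 0 0.025 0 0 0'
python3 -m crank '0 0 0.02 0 0 0;0 0 0 0 0 0;0 0 0 0 0 0;0 0 0 0 0 0;0 0 0 0 0 0'
python3 - <<'E'
from h import *
s=save('wrist','w4'); print(telemetry.sense()['tcp_pos'],telemetry.sense()['force'])
cv2.imwrite('pics/w4c.png',cv2.resize(s['image'][60:260,160:420,::-1],None,fx=3,fy=3,interpolation=2))
E
```

```text
t: 10.25
tcp_pos: [0.6215, -0.0074, 0.1098]
tool_rot: [0.999, 0.038, 0.001, 0.001]
force: [0.8, -3.1, 5.0]
finger_gap: 0.005
gripper_force: 2.5
t: 10.75
tcp_pos: [0.6215, -0.0074, 0.1091]
tool_rot: [0.999, 0.038, 0.001, 0.001]
force: [0.1, -3.8, 6.3]
finger_gap: 0.003
gripper_force: 2.6
[ 0.62155992 -0.00732608  0.10911715] [ 0.19228776 -3.26352718  4.24168224]
```

View pics/w4c.png

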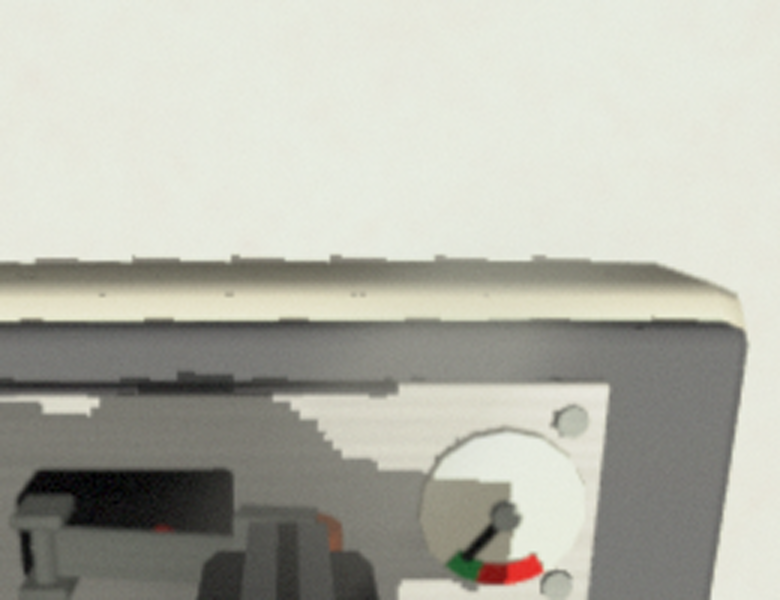

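The pointer tip at (465,560) is in the green, about a third of the way in. I add 0.8 mm and hold.

```bash
python3 -m crank '0 0 0.01 0 0 0;0 0 0.01 0 0 0;0 0 0 0 0 0;0 0 0 0 0 0;0 0 0 0 0 0'
python3 -m crank '0 0 0 0 0 0;0 0 0 0 0 0;0 0 0 0 0 0;0 0 0 0 0 0;0 0 0 0 0 0'
python3 -m crank '0 0 0 0 0 0;0 0 0 0 0 0;0 0 0 0 0 0;0 0 0 0 0 0;0 0 0 0 0 0'
python3 - <<'E'
from h import *
s=save('wrist','w5')
cv2.imwrite('pics/w5c.png',cv2.resize(s['image'][180:270,280:370,::-1],None,fx=5,fy=5,interpolation=2))
E
```

```text
t: 11.3
tcp_pos: [0.6215, -0.0075, 0.1083]
tool_rot: [0.999, 0.038, 0.001, 0.001]
force: [0.7, -5.2, 6.1]
finger_gap: 0.0
gripper_force: 2.7
t: 11.8
tcp_pos: [0.6215, -0.0075, 0.1084]
tool_rot: [0.999, 0.038, 0.001, 0.001]
force: [-1.0, -3.2, 5.5]
finger_gap: 0.002
gripper_force: 2.7
t: 12.3
tcp_pos: [0.6216, -0.0075, 0.1084]
tool_rot: [0.999, 0.038, 0.001, 0.001]
force: [0.2, -3.4, 5.6]
finger_gap: -0.001
gripper_force: 2.7
```

View pics/w5c.png

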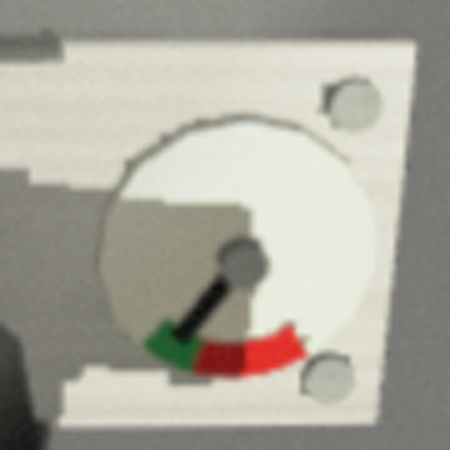

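The pointer is mid-green and has been held for well over a second. Now I release, go back to the tab and pinch it.

```bash
python3 -m crank '0 0 -0.2 0 0 0;0 0 -0.4 0 0 0;0 0 -0.6 0 0 0;0 0 -0.6 0 0 0;0 0 -0.45 0 0 0'
python3 -m crank '-0.03 -0.6 0 0 0 0;0 -0.6 0 0 0 0;0 -0.6 0 0 0 0;0 -0.62 0 0 0 0;0 0 0 0 0 0' -0.3
python3 -m crank '0 0 0 0 0 0;0 0 0 0 0 0;0 0 0.4 0 0 0;0 0 0.4 0 0 0;0 0 0.4 0 0 0'
python3 -m crank '0 0 0.2 0 0 0;0 0 0.07 0 0 0;0 0 0 0 0 0;0 0 0 0 0 0;0 0 0 0 0 0'
```

```text
t: 12.85
tcp_pos: [0.6201, -0.0054, 0.1986]
tool_rot: [0.999, 0.038, -0.001, -0.001]
force: [0.0, 0.3, -0.2]
finger_gap: -0.003
gripper_force: 0.0
t: 13.35
tcp_pos: [0.6102, 0.0937, 0.1971]
tool_rot: [0.999, 0.04, -0.002, -0.001]
force: [-0.7, 0.4, 0.0]
finger_gap: 0.356
gripper_force: 0.0
t: 13.85
tcp_pos: [0.6124, 0.0885, 0.1494]
tool_rot: [0.999, 0.037, -0.0, -0.0]
force: [0.5, -0.8, 1.1]
finger_gap: 0.345
gripper_force: 0.0
t: 14.35
tcp_pos: [0.6129, 0.0896, 0.1399]
tool_rot: [0.999, 0.038, 0.001, 0.0]
force: [-0.4, -0.4, 0.4]
finger_gap: 0.355
gripper_force: 0.0
```

```bash
python3 -m crank '0 0 0 0 0 0;0 0 0 0 0 0;0 0 0 0 0 0;0 0 0 0 0 0;0 0 0 0 0 0' -1 20
python3 -m crank '0 0.2 0 0 0 0;0 0.2 0 0 0 0;0 0.2 0 0 0 0;0 0.2 0 0 0 0;0 0.2 0 0 0 0'
python3 -m crank '0 0.2 0 0 0 0;0 0.2 0 0 0 0;0 0.2 0 0 0 0;0 0.2 0 0 0 0;0 0.16 0 0 0 0'
python3 -m crank '0 0 0 0 0 0;0 0 0 0 0 0;0 0 0 0 0 0;0 0 0 0 0 0;0 0 0 0 0 0'
```

```text
t: 14.85
tcp_pos: [0.6127, 0.0889, 0.1398]
tool_rot: [0.999, 0.038, 0.0, 0.001]
force: [-1.7, -4.2, 5.3]
finger_gap: 0.117
gripper_force: 24.6
t: 15.35
tcp_pos: [0.6157, 0.0512, 0.1398]
tool_rot: [0.999, 0.038, 0.001, -0.001]
force: [-0.7, 2.3, 5.1]
finger_gap: 0.107
gripper_force: 24.7
t: 15.85
tcp_pos: [0.6187, 0.0126, 0.1398]
tool_rot: [0.999, 0.038, 0.001, -0.001]
force: [-0.6, 1.6, 6.4]
finger_gap: 0.109
gripper_force: 24.7
t: 16.35
tcp_pos: [0.6188, 0.0119, 0.1398]
tool_rot: [0.999, 0.038, 0.001, -0.0]
force: [-0.7, -1.5, 5.9]
finger_gap: 0.111
gripper_force: 24.6
```

```bash
python3 -m crank '0 0.04 0 0 0 0;0 0.02 0 0 0 0;0 0 0 0 0 0;0 0 0 0 0 0;0 0 0 0 0 0'
python3 -m crank '0 -0.03 0 0 0 0;0 0 0 0 0 0;0 0 0 0 0 0;0 0 -0.5 0 0 0;0 0 -0.5 0 0 0' -0.3
python3 -m crank '0 0 -0.7 0 0 0;0 0 -0.7 0 0 0;0 0 -0.5 0 0 0;0 0 0 0 0 0;0 0 0 0 0 0'
python3 - <<'E'
from h import *
s=save('wrist','w6'); guard(s); print(telemetry.sense()['t'],telemetry.sense()['tcp_pos'])
E
```

```text
t: 16.85
tcp_pos: [0.6188, 0.0109, 0.1398]
tool_rot: [0.999, 0.038, 0.001, -0.002]
force: [-0.8, 2.0, 4.2]
finger_gap: 0.105
gripper_force: 24.7
t: 17.35
tcp_pos: [0.6176, 0.0104, 0.1783]
tool_rot: [0.999, 0.038, -0.001, -0.0]
force: [-0.4, 0.3, 0.4]
finger_gap: 0.354
gripper_force: 0.0
t: 17.85
tcp_pos: [0.618, 0.0103, 0.2545]
tool_rot: [0.999, 0.038, -0.0, -0.0]
force: [-0.1, -0.2, -0.2]
finger_gap: 0.355
gripper_force: 0.0
roof 0.1313 ((619.5427856445312, 12.280624389648438), (51.51078796386719, 70.213134765625), 4.552015781402588) tab 0.1556 ((619.4210815429688, 11.761252403259277), (29.81821060180664, 9.418747901916504), 4.6438469886779785)
17.9 [0.61742421 0.01038668 0.25364553]
```

View pics/w6.png

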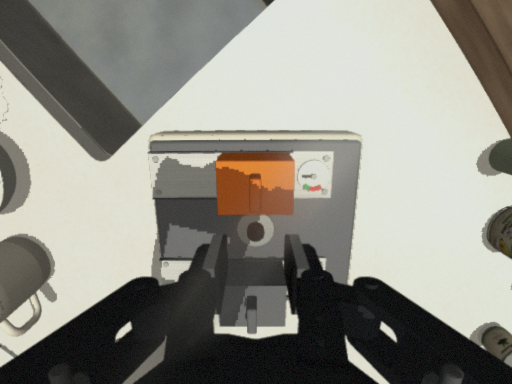

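The orange guard is back at its starting position (tab at (256,190)), the dial at (314,176) reads zero, and the gripper is clear.

```bash
python3 -c "from station import manip; print(manip.sign_off())"
```

```text
the job is handed in; nothing more can be done
None
```

I opened the orange guard fully, held the lever in the green for over a second without reaching the red, let it spring up, slid the guard shut again, and handed the job in at about 18 s; the verdict was not shown.

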